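# Wedge up the rocking welding jig

## Robot

A 7-joint arm with a two-finger parallel gripper is mounted at the origin on the work surface. World frame = base frame: x ahead of the robot, y to its left, z up, the work surface at z = 0. Lengths are in m, angles in rad, forces in N, time in s.
With the tool pointing down it reaches from about 0.4 to 0.875 m from the base axis. Payload 19.3 kg.
Tool frame: the origin (TCP) lies midway between the tips of the shut fingers; the grasp point (between the pads) lies 19 mm behind it; z points along the fingers, y is the line along which they close (so a half turn about z gives the same grasp; the last joint's range is limited). The gripper opens to 85 mm and grips with 20 to 120 N. Pads are 22 mm wide; open, the fingers measure 114 mm over their backs; the gripper's body (76 mm by 85 mm) begins 54 mm behind the grasp point. The pads swing forward as they close: fully open they stand 13 mm farther back than shut.
Start: joints at [-1.351, 0.521, -0.036, 1.599, 0.021, 1.021, -0.113], TCP at [0.179, 0.599, 0.231] pointing down, gripper open.
Joint ranges: [-2.91, 2.91], [-0.3, 2.13], [-1.5, 1.42], [0.17, 2.43], [-1.26, 4.41], [0.16, 1.93], [-2.52, 2.52]. Speed limits (rad/s): [1.89, 1.89, 2.39, 2.39, 3.01, 3.01, 3.01].

## Interface

Orientations are given as [roll, pitch, yaw] about the fixed x, y, z axes, in that order (R = Rz(yaw) Ry(pitch) Rx(roll)).
In Python, from workcell import * gives the robot as it stands. The module is installed in compiled form; this text tells all that it offers.
- The arm moves only by the tool play_rows, never from a script. Its argument "deltas" is a list of rows, each a list of 7 numbers: the shift along the tool's x, y, z in units of 500 mm (1.0 is 500 mm), then the turn, a rotation vector about the tool's x, y, z in units of 120 degrees (1.0 is 120 degrees), then the closure, from 0 (fully open) to 1 (shut). A call has 1 to 10 rows; each row is the pose to reach, as a shift and turn from the pose commanded when the call began, along the tool's axes at that moment; what a row does not reach only later rows make up. A row lasts 1/10 s, in which the tool goes at most 50 mm and 8.59 degrees, less where a joint would pass 70% of its speed; a pose out of reach is approached as far as the arm can. A call with a number of a shift or a turn outside -1 to 1 is refused whole. A call with a gripper value outside its range is refused whole. The fingers move at their own pace and stop on an object; "newtons" is the grip in N (left out, the last holds). Time passes only in rows, so rows that repeat a pose let the fingers close. It gives the time, the measured TCP pose, the force, the opening and the grip force at its end, in the units of the state.
- observe(): the state, without advancing time (a new reading comes with each control period).
- grab_frame(name): name is "scene" or "top" or "wrist"; returns the picture (384x512x3 uint8, red, green, blue); there is no depth.
- get_calibration(name): a dict with "fovy" (degrees; the focal length in pixels is half the picture's height over the tangent of half this angle, whatever the lens; pixels are square), "cx", "cy" (the principal point, pixels), "xyz" and "rotation" of the camera in the world. Camera axes: x right, y down, z forward; pixel columns grow to the right and rows downward; lengths in m; the calibration is good to about 2 mm. A picture is of the moment at which its call begins: read the wrist's pose just before it. get_calibration takes no time and is no camera call; for the wrist camera it gives the pose at the moment of the call.
- job_done(): hands the job in; it is judged then, once.
The state is a dict: "clock": time; "qpos": joint angles; "qd": joint speeds; "joint_efforts": joint torques, N m; "position": TCP position; "tool_rot": TCP orientation; "force": force on the tool from outside, world axes, zero at the start; "moment": the same for the moment, N m; "grip_width": finger opening in m; "finger_force": force on a finger pad.
Only numpy, scipy, OpenCV 4.12 (cv2) and the standard library are available. Lean on these libraries where they do the work, as an engineer would, in place of code of your own. Each camera call takes 0.05 s, during which the arm holds its last target. There are 200 camera calls.

## Task

The clamping jig rocks on the bench because the levelling foot under its yellow corner has seized too short. Slide the red steel wedge along the bench, thin end first, centrally under that foot, nudging it in and pressing down on the yellow corner to test, until the jig sits level and no longer rocks, without driving it so hard that it jacks the jig up or shoves it along. Only push and press with the fingers: lift nothing, keep the jig where it stands and leave everything else alone. Finish while still holding the yellow corner down firmly with the fingertips, the jig steady, so that it can be tacked.

Things in the scene. Friction and masses are not known exactly. Their poses are not given: they have to be found in the camera images.
- jig: Jig, about 4.6 kg: dark steel plate 280 (x) x 200 (y) x 10 mm, underside 32 and top 42 mm over the bench, on four screw feet at x +-110, y +-70 mm, the short one at x -110, y +70. Clamp bars and wing nuts on top reach 82 mm, over 15 mm clear of the yellow plate. Origin: plate centre, at bench level; z is vertical when it sits level on its three good feet. Yaw -0.3 to 0.1 rad.
- corner: Yellow corner plate, part of the jig, 44 x 44 x 5 mm, above the short foot (the other three are dark steel). Origin: centre of its underside, 42 mm over the bench when level. Unwedged, pressing it with 4 to 8 N rocks the jig until the short foot strikes the bench.
- press_point (a point): Centre of the yellow plate's flat top, where to press; 47 mm over the bench when the jig is level. With the wedge snug it gives less than 1.5 mm under 10 to 20 N, which is a firm hold (under 8 N is too light).
- foot_sole (a point): Centre of the flat sole (24 mm diameter) of the short foot, straight under press_point. It hangs 6 to 12 mm over the bench, different each time; the foot is seized and keeps its length.
- wedge: Loose red steel wedge, about 0.45 kg, lying flat: 130 mm long (x), 50 wide (y), 18 mm high at the thick end, 2 at the thin end, one straight slope between (1 in 8); upright sides and ends. Origin: centre of its underside; x points to the thin end, z up. Centre of mass at x -17 mm. Starts up to 35 mm out of line with the short foot and up to 0.3 rad askew.
- thin_edge (a point): Middle of the wedge's thin edge, 2 mm over the bench; it points roughly along the jig's -y and starts 40 to 120 mm short of the short foot, on the jig's +y side.
- thick_end (a point): Middle of the wedge's upright thick end face (50 wide, 18 mm high), the face to push. The wedge slides under 2 to 4 N; once the foot bears on it, the push rises about 1.3 N for each newton carried, and beyond some 15 N the jig itself starts to slide along or lift.
- magnet: Bystander, loose: orange welding magnet lying flat, a triangle with 80 mm legs, 16 mm high, on the bench on the jig's +y side, beyond the wedge. Origin: middle of the underside.
- wire_brush: Bystander, loose: wire brush, 240 x 30 mm, 38 mm high, lying bristles up on the bench to the left of the wedge. Origin: middle of the underside.
- hammer: Bystander, loose: chipping hammer, 260 mm long with a 165 mm head, lying on the bench between robot and jig, to the right. Origin: middle of the underside.
- dip_tin: Bystander, loose: tin of dip, 72 mm diameter, 60 mm high, upright to the left of the wedge. Origin: middle of the underside.
- tee_bolt: Bystander, loose: bolt standing on its head, head 24 mm diameter, 60 mm tall, to the left of the wedge. Origin: middle of the underside.
- g_clamp: Bystander, loose: small G-clamp lying flat, 80 x 170 mm, 18 mm high, to the left of the wedge, nearer the robot. Origin: middle of the underside of its frame.
There are look-alikes about, which are no part of the job. What is meant by the wedge is not purple, and is the smaller of those in its own colour.

How it is judged:
At the end, for the whole second after the job is handed in: The fingers press the yellow corner with over 8 N and the jig stays within 0.012 rad of level (1.5 mm at a foot); the short foot bears on the wedge with over 3 N, sole centre within 15 mm of its middle line; the jig is within 30 mm of its start; jig and wedge are at rest (contact force between the fingers and corner above 8 N and angle between jig's own z axis and vertical below 0.012 rad and contact force between wedge and jig above 3 N and y of foot_sole in the frame of wedge between -0.015 and 0.015 m and distance of jig from where it was at the start of the episode below 0.03 m and linear speed of each of jig, wedge below 0.01 m/s); the arm keeps its last pose, push and grip.
It fails at once if the wedge is lifted off the bench or tipped up (height (world z) of wedge above 0.012 m or angle between wedge's own z axis and vertical above 0.2 rad).
It fails at once if the jig is lifted (height (world z) of jig above 0.015 m).
It fails at once if the jig is shoved more than 30 mm (distance of jig from where it was at the start of the episode above 0.03 m).
It fails at once if a bystander is moved more than 40 mm (distance of any of magnet, wire_brush, hammer, dip_tin, tee_bolt, g_clamp from where it was at the start of the episode above 0.04 m).
It also fails if it takes over 61 s, if anything falls off the work surface, if the arm or the gripper's body presses on something with over 40 N, if the wrist force passes 120 N, or if a joint passes its speed limit or range.

## Working session

There is one attempt and no reset: what is moved stays moved. The work goes in short steps, Python scripts to look and compute and a tool call to move; the robot and the scene stay as the last step left them, time stands still between calls to the robot, and variables do not carry over. Pictures are saved under pics/ and viewed, at most 10 in all, crops included, and the job is handed in when it is done.

Besides the shell and the picture viewer there is one more tool, called after "Request:" as name(argument=value, ...) on one line, values as JSON. play_rows: Moves the arm, as the interface text tells. Its arguments: {"type":"object","properties":{"deltas":{"type":"array"},"newtons":{"type":"number"}},"required":["deltas"]}

```bash
mkdir -p pics; python3 - <<'E'
from workcell import *
import cv2
for n in ("scene","top"):
    f=grab_frame(n); cv2.imwrite(f"pics/{n}0.png",cv2.resize(f[:,:,::-1],(800,600),interpolation=cv2.INTER_CUBIC))
    print(n,get_calibration(n))
s=observe(); print(s)
E
```

```text
scene {'fovy': 56.959195974609926, 'cx': 251.72310598919756, 'cy': 192.80442201935614, 'xyz': array([0.98887172, 0.39458033, 0.7137424 ]), 'rotation': array([-2.413928  ,  0.00995996,  2.0744897 ])}
top {'fovy': 51.349900814482275, 'cx': 257.11144427622946, 'cy': 192.60515927719788, 'xyz': array([0.28317817, 0.08805128, 1.24367889]), 'rotation': array([-2.98708315,  0.01513864, -1.55967152])}
{'clock': 0.1, 'qpos': array([-1.35120654,  0.5219497 , -0.0363585 ,  1.59992661,  0.02120793,
        1.02113356, -0.11282744]), 'qd': array([ 0.00047062, -0.0004447 , -0.00127326, -0.00134029, -0.00052088,
        0.00251116, -0.00231111]), 'joint_efforts': array([ 2.84449401e-03, -9.28485417e+01,  1.98322780e+00, -3.70530581e+01,
        1.80247554e-02,  5.53438600e-03, -8.05984484e-06]), 'position': array([0.17852541, 0.59864541, 0.23079462]), 'tool_rot': array([-3.14056268e+00,  6.42861066e-05,  2.85179512e+00]), 'force': array([ 0.4779281 , -0.61148579,  0.41902181]), 'moment': array([ 0.03365413, -0.01724909, -0.0049771 ]), 'finger_force': 0.0, 'grip_width': 0.08531210935834346}
```

View pics/top0.png

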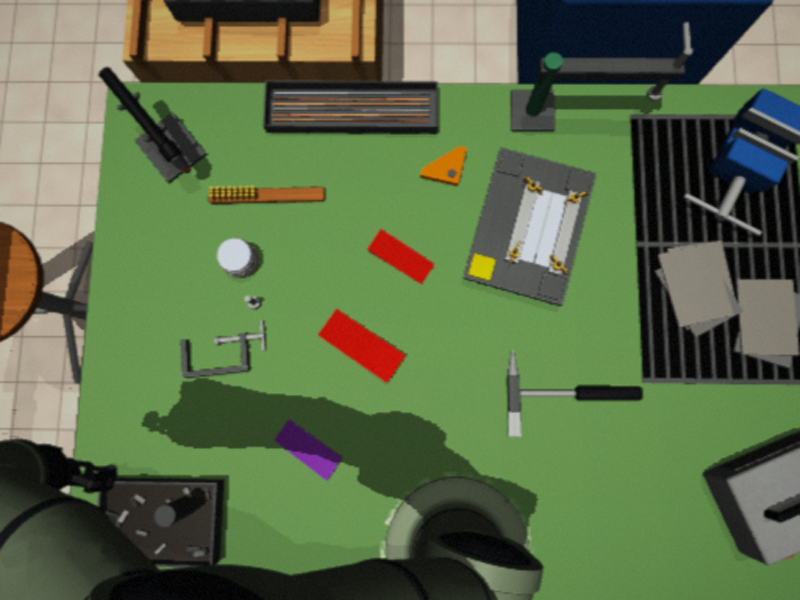

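View pics/scene0.png

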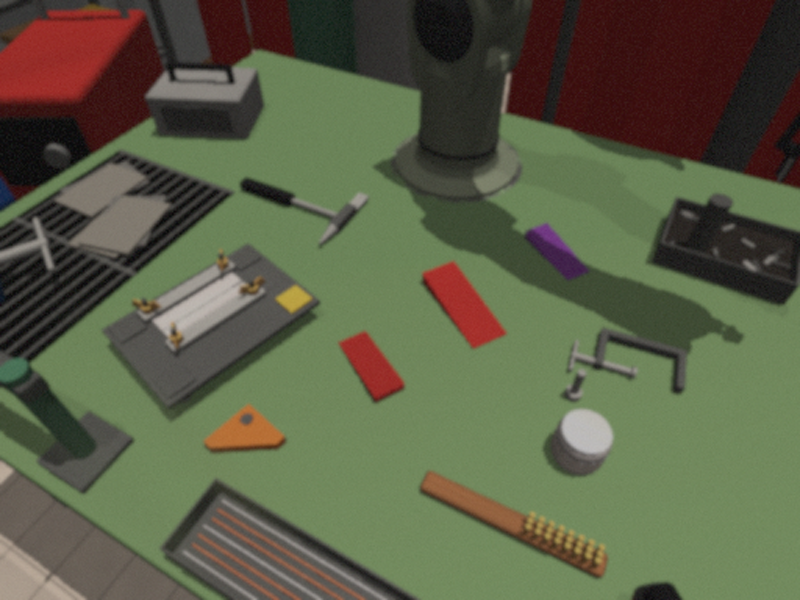

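The top view shows the small red wedge centred near (400,256), with its thin end to the right. The yellow plate is near (481,267), and jig corners are at about (500,150), (595,173), (562,304) and (465,279). The magnet is at (447,167). The larger red and the purple wedges are decoys.

```bash
cat > h.py <<'E'
from workcell import *
import numpy as np, cv2
from scipy.spatial.transform import Rotation as Ro
def ray(n,uv,z,cal=None):
    c=cal or get_calibration(n); f=192/np.tan(np.radians(c["fovy"]/2))
    d=Ro.from_euler("xyz",c["rotation"]).apply([(uv[0]-c["cx"])/f,(uv[1]-c["cy"])/f,1.])
    return c["xyz"]+d*(z-c["xyz"][2])/d[2]
def blobs(img,kind):
    r,g,b=[img[:,:,i].astype(int) for i in range(3)]
    m=(r>110)&(g<60)&(b<60) if kind=="red" else (r>140)&(g>130)&(b<90)
    cs,_=cv2.findContours(m.astype(np.uint8),0,cv2.CHAIN_APPROX_NONE)
    return [c for c in cs if cv2.contourArea(c)>80]
def rowd(dw,s=None):  # world shift -> tool units
    s=s or observe(); return Ro.from_euler("xyz",s["tool_rot"]).inv().apply(dw)/0.5
E
python3 - <<'E'
from h import *
np.set_printoptions(precision=4,suppress=True)
for n in("top","scene"):
    f=grab_frame(n)
    for k,z in(("red",.01),("yel",.047)):
        for c in blobs(f,k):
            r=cv2.minAreaRect(c); M=cv2.moments(c); cen=(M["m10"]/M["m00"],M["m01"]/M["m00"])
            print(n,k,cv2.contourArea(c),np.array(cen)*1.5625,ray(n,cen,z)[:2], [ray(n,p,z)[:2].round(4).tolist() for p in cv2.boxPoints(r)])
# jig corners from top, 800px, plate top z .042
for p in[(500,150),(595,173),(562,304),(465,279)]: print(ray("top",np.array(p)/1.5625,.042)[:2])
for p in[(467,148),(420,175),(459,185)]: print("mag",ray("top",np.array(p)/1.5625,.016)[:2])
E
```

```text
top red 1038.5 [361.5677 344.9985] [0.3861 0.1875] [[0.4068, 0.2751], [0.4613, 0.2393], [0.3677, 0.101], [0.3145, 0.1371]]
top red 575.0 [400.0788 255.9135] [0.5673 0.1132] [[0.5811, 0.1799], [0.6235, 0.1533], [0.5513, 0.0458], [0.5096, 0.0727]]
top yel 181.0 [481.3622 266.0279] [ 0.5398 -0.0466] [[0.5252, -0.019], [0.567, -0.0309], [0.5545, -0.0743], [0.5129, -0.0623]]
top yel 293.0 [246.7603  35.254 ] [1.0278 0.438 ] [[1.0474, 0.4946], [1.0476, 0.3764], [0.9947, 0.3742], [0.9944, 0.4916]]
top yel 773.5 [174.0169  40.5573] [1.0155 0.59  ] [[0.9731, 0.6406], [1.0757, 0.6482], [1.0759, 0.5325], [0.9733, 0.5263]]
top yel 548.0 [324.5652  36.2773] [1.0257 0.2752] [[1.1083, 0.3493], [1.1084, 0.2208], [0.9741, 0.2176], [0.9738, 0.3441]]
scene red 730.0 [370.9154 365.7855] [0.5766 0.1198] [[0.5651, 0.054], [0.5163, 0.0717], [0.5844, 0.1797], [0.6277, 0.1609]]
scene red 1111.5 [462.5157 304.3384] [0.3937 0.1924] [[0.3681, 0.1006], [0.2988, 0.1215], [0.4163, 0.2745], [0.4743, 0.2515]]
scene red 3525.0 [61.1177 53.6367] [ 0.0621 -1.2141] [[-0.0529, -1.6579], [-0.2919, -1.2572], [0.1316, -0.8154], [0.3178, -1.1313]]
scene yel 186.5 [292.8256 297.6458] [ 0.5427 -0.0457] [[0.556, -0.0702], [0.5109, -0.0683], [0.5285, -0.0229], [0.5719, -0.0259]]
[ 0.7805 -0.0868]
[ 0.733 -0.276]
[ 0.4669 -0.2027]
[ 0.5147 -0.015 ]
mag [ 0.7953 -0.0226]
mag [0.7364 0.0741]
mag [ 0.7155 -0.0058]
```

Request:
play_rows(deltas=[[-0.9, -0.706, 0, 0, 0, 0, 1], [-0.9, -0.706, 0, 0, 0, 0, 1], [-0.9, -0.706, 0, 0, 0, 0, 1], [-0.9, -0.706, 0, 0, 0, 0, 1], [-0.9, -0.706, 0, 0, 0, 0, 1], [-0.9, -0.706, 0, 0, 0, 0, 1], [-0.9, -0.706, 0, 0, 0, 0, 1], [-0.9, -0.706, 0, 0, 0, 0, 1], [-0.9, -0.706, 0, 0, 0, 0, 1], [-0.9, -0.706, 0, 0, 0, 0, 1]])

```text
clock: 1.2
position: [0.4683, 0.1889, 0.2315]
tool_rot: [3.141, 0.0, 2.852]
force: [0.6, 0.7, 0.1]
grip_width: 0.0
finger_force: 0.0
```

Request:
play_rows(deltas=[[-0.109, -0.086, 0, 0, 0, 0, 1], [-0.109, -0.086, 0, 0, 0, 0, 1], [-0.109, -0.086, 0.06, 0, 0, 0, 1], [-0.109, -0.086, 0.06, 0, 0, 0, 1], [-0.109, -0.086, 0.06, 0, 0, 0, 1]])

```text
clock: 1.7
position: [0.507, 0.1342, 0.2015]
tool_rot: [-3.141, -0.001, 2.852]
force: [0.0, 1.1, 1.0]
grip_width: 0.0
finger_force: 0.0
```

```bash
python3 - <<'E'
from h import *
np.set_printoptions(precision=4,suppress=True)
s=observe(); print(s["position"],s["force"])
c=get_calibration("wrist"); f=grab_frame("wrist"); print(c)
cv2.imwrite("pics/w1.png",cv2.resize(f[:,:,::-1],(800,600),interpolation=cv2.INTER_CUBIC))
for k,z in(("red",.01),("yel",.047)):
    for b in blobs(f,k):
        print(k,cv2.contourArea(b),cv2.boxPoints(cv2.minAreaRect(b))*1.5625,[ray("wrist",p,z,c)[:2].round(4).tolist() for p in cv2.boxPoints(cv2.minAreaRect(b))])
E
```

```text
[0.507  0.1342 0.2015] [0.032  1.1016 0.9608]
{'fovy': 63.143918852505344, 'cx': 260.92526280949676, 'cy': 184.58201971375675, 'xyz': array([0.4438, 0.1538, 0.3446]), 'rotation': array([2.8736, 0.001 , 1.2813])}
red 3691.0 [[309.1392 347.7004]
 [327.7122 282.6946]
 [499.4103 331.7512]
 [480.8372 396.757 ]] [[0.5544, 0.0448], [0.5115, 0.0741], [0.5821, 0.1819], [0.629, 0.156]]
red 10454.0 [[285.0294  56.706 ]
 [322.6241 -51.7403]
 [578.9265  37.1112]
 [541.3318 145.5575]] [[0.3649, 0.0964], [0.3155, 0.1386], [0.4066, 0.2757], [0.4634, 0.2393]]
yel 1338.0 [[125.     357.8125]
 [200.     357.8125]
 [200.     417.1875]
 [125.     417.1875]] [[0.5143, -0.0617], [0.5284, -0.0144], [0.5689, -0.0316], [0.5543, -0.0806]]
```

View pics/w1.png

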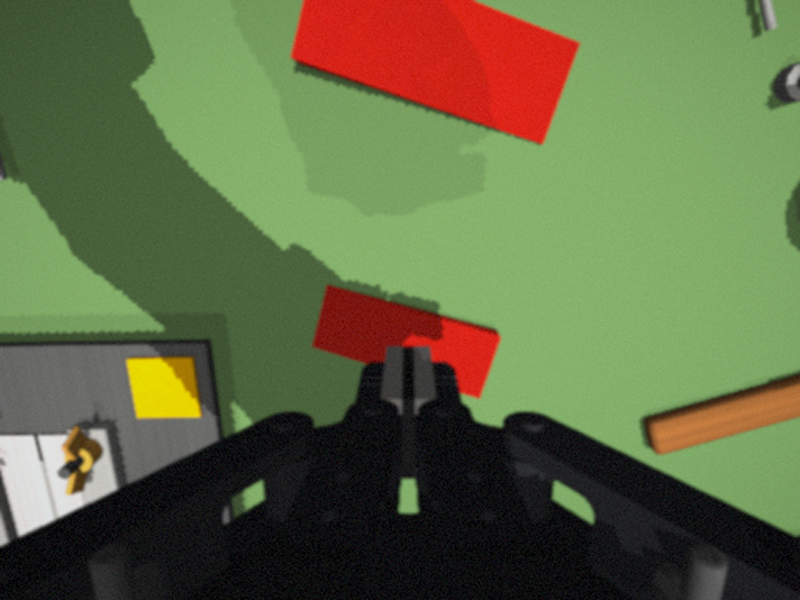

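The close view agrees with the top view: wedge corners at (314,348), (328,283), (499,332) and (481,397) px, and the fingers clear of its robot-side flank. Next I lower beside the flank and push it to swing the thin end into line.

Request:
play_rows(deltas=[[0, -0.015, 0.1, 0, 0, 0, 1], [0, -0.015, 0.2, 0, 0, 0, 1], [0, -0.015, 0.29, 0, 0, 0, 1], [0, -0.015, 0.35, 0, 0, 0, 1], [0, -0.015, 0.38, 0, 0, 0, 1], [0, -0.015, 0.391, 0, 0, 0, 1], [0, -0.015, 0.391, 0, 0, 0, 1]])

```text
clock: 2.45
position: [0.5055, 0.1273, 0.0062]
tool_rot: [3.141, 0.0, 2.852]
force: [0.3, 0.0, 0.7]
grip_width: 0.0
finger_force: 0.0
```

Request:
play_rows(deltas=[[-0.015, 0, 0, 0, 0, 0, 1], [-0.03, 0, 0, 0, 0, 0, 1], [-0.04, 0, 0, 0, 0, 0, 1], [-0.05, 0, 0, 0, 0, 0, 1], [-0.058, 0, 0, 0, 0, 0, 1], [-0.066, 0, 0, 0, 0, 0, 1], [-0.074, 0, 0, 0, 0, 0, 1], [-0.082, 0, 0, 0, 0, 0, 1], [-0.09, 0, 0, 0, 0, 0, 1], [-0.09, 0, 0, 0, 0, 0, 1]])

```text
clock: 3.45
position: [0.5484, 0.1137, 0.0058]
tool_rot: [-3.141, -0.001, 2.852]
force: [-3.0, 0.4, 5.2]
grip_width: -0.0
finger_force: 2.4
```

```bash
cat > look.py <<'E'
from h import *
np.set_printoptions(precision=4,suppress=True)
import sys
s=observe(); print(s["clock"],s["position"],s["force"])
foot=np.array([0.5405,-0.047])
for n in sys.argv[1:]:
    c=get_calibration(n); f=grab_frame(n)
    for b in blobs(f,"red"):
        M=cv2.moments(b); cen=ray(n,(M["m10"]/M["m00"],M["m01"]/M["m00"]),.01,c)[:2]
        if cv2.contourArea(b)<100 or abs(cen[0]-.57)>.12 or abs(cen[1]-.09)>.11: continue
        P=np.array([ray(n,p,.01,c)[:2] for p in cv2.boxPoints(cv2.minAreaRect(b))])
        P=P[np.argsort(P[:,1])]; thin=P[:2].mean(0); thick=P[2:].mean(0)
        d=(thin-thick)/np.linalg.norm(thin-thick); r=foot-thin
        print(n,"thin",thin,"thick",thick,"len",np.linalg.norm(thin-thick),"head",np.arctan2(d[1],d[0]),"foot fwd %.4f left %.4f"%(r@d,d[0]*r[1]-d[1]*r[0]))
    for b in blobs(f,"yel"):
        M=cv2.moments(b); cen=ray(n,(M["m10"]/M["m00"],M["m01"]/M["m00"]),.047,c)[:2]
        if cen[0]<.7 and abs(cen[1])<.1: print(n,"yellow",cen)
E
python3 look.py top wrist
```

```text
3.45 [0.5484 0.1137 0.0058] [-2.9987  0.3633  5.2324]
top yellow [ 0.5434 -0.0528]
wrist thin [0.5771 0.0465] thick [0.5741 0.0563] len 0.010270609536664647 head -1.2739436546603378 foot fwd 0.0787 left -0.0623
wrist thin [0.6006 0.148 ] thick [0.6163 0.1606] len 0.02013063056284303 head -2.465258554771038 foot fwd 0.1689 left 0.1145
wrist thin [0.5897 0.0993] thick [0.5912 0.1043] len 0.005220693716779086 head -1.8604585060759031 foot fwd 0.1543 left -0.0054
wrist thin [0.5825 0.1649] thick [0.5994 0.182 ] len 0.024140753193705792 head -2.3504381496415796 foot fwd 0.1802 left 0.1191
wrist thin [0.5414 0.0626] thick [0.5541 0.0934] len 0.033272084086248446 head -1.9617066110047858 foot fwd 0.1017 left 0.0409
```

Request:
play_rows(deltas=[[0.03, 0, 0, 0, 0, 0, 1], [0.03, 0, -0.1, 0, 0, 0, 1], [0.03, 0, -0.2, 0, 0, 0, 1], [0.0, 0.05, -0.28, 0, 0, -0.06, 0.65], [-0.04, 0.12, -0.28, 0, 0, -0.12, 0.65], [-0.07, 0.2, -0.28, 0, 0, -0.19, 0.65], [-0.07, 0.2, -0.28, 0, 0, -0.26, 0.65], [-0.07, 0.2, -0.28, 0, 0, -0.33, 0.65], [-0.07, 0.2, -0.28, 0, 0, -0.4, 0.65], [-0.07, 0.2, -0.28, 0, 0, -0.47, 0.65]])

```text
clock: 4.55
position: [0.6106, 0.1998, 0.1457]
tool_rot: [-3.141, 0.0, -2.441]
force: [0.6, -0.1, 0.0]
grip_width: 0.0296
finger_force: 0.0
```

Request:
play_rows(deltas=[[0, 0, 0, 0, 0, -0.07, 0.65], [0, 0, 0, 0, 0, -0.14, 0.65], [0, 0, 0, 0, 0, -0.21, 0.65], [0, 0, 0, 0, 0, -0.28, 0.65], [0, 0, 0, 0, 0, -0.28, 0.65]])

```text
clock: 5.05
position: [0.6106, 0.1995, 0.1456]
tool_rot: [3.141, 0.0, -1.858]
force: [-1.0, 0.5, 0.0]
grip_width: 0.0301
finger_force: 0.0
```

```bash
python3 look.py top scene wrist; python3 - <<'E'
from h import *
s=observe(); print(s["tool_rot"],s["qpos"].round(2))
f=grab_frame("wrist"); cv2.imwrite("pics/w2.png",cv2.resize(f[:,:,::-1],(640,480)))
E
```

```text
5.05 [0.6106 0.1995 0.1456] [-0.9957  0.5294  0.0402]
scene thin [0.5583 0.066 ] thick [0.6004 0.1648] len 0.107349590150769 head -1.973653713459741 foot fwd 0.1110 left 0.0280
wrist thin [0.5626 0.0619] thick [0.6172 0.1683] len 0.1195694123904727 head -2.045181648923463 foot fwd 0.1070 left 0.0301
[ 3.14156854e+00 -9.96918863e-06 -1.86511367e+00] [-0.21  0.66 -0.3   1.62  0.23  0.91  2.25]
```

View pics/w2.png

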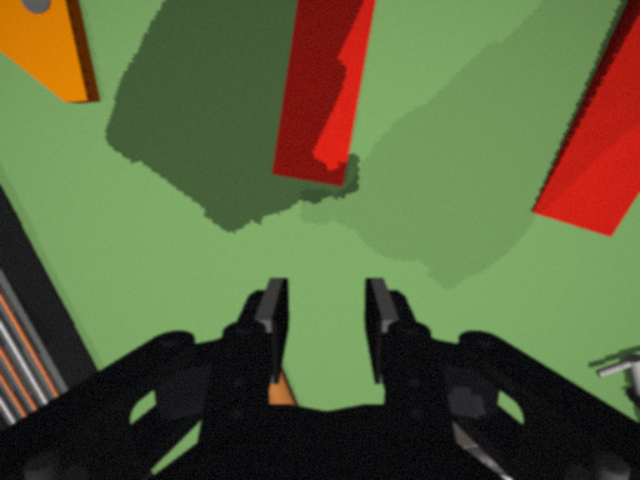

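Wrist view: the thick-end corners are at (273,173) and (343,185), with the sides running up to (300,0) and (375,0). It still points slightly askew.

```bash
python3 - <<'E'
from h import *
np.set_printoptions(precision=4,suppress=True)
c=get_calibration("wrist")
A,B=[ray("wrist",np.array(p)*.8,.018,c)[:2] for p in((273,173),(343,185))]
thick=(A+B)/2
def slope(p):
    z=.01
    for _ in range(6):
        P=ray("wrist",np.array(p)*.8,z,c)[:2]; z=.018-np.linalg.norm(P-thick)/8.
    return P
C,D=slope((300,0)),slope((375,0))
d1=(C-A)/np.linalg.norm(C-A); d2=(D-B)/np.linalg.norm(D-B)
print("thick",A,B,thick,np.linalg.norm(A-B), "heads",np.arctan2(d1[1],d1[0]),np.arctan2(d2[1],d2[0]), "face", np.arctan2(*(B-A)[::-1])+np.pi/2-0)
h=np.arctan2(*((d1+d2)[::-1])); d=np.array([np.cos(h),np.sin(h)])
thin=thick+.13*d; r=np.array([.5405,-.047])-thin
print("thin",thin,"head",h,"fwd",r@d,"left",d[0]*r[1]-d[1]*r[0])
E
```

```text
thick [0.6369 0.1568] [0.5929 0.1788] [0.6149 0.1678] 0.04918330264891289 heads -2.0406309008660948 -2.032222278782558 face 4.248618998612553
thin [0.5565 0.0516] head -2.036426589824327 fwd 0.0953071305581291 left 0.029944432378717467
```

Request:
play_rows(deltas=[[-0.008, -0.026, 0.09, 0, 0, 0, 0.65], [-0.008, -0.026, 0.18, 0, 0, 0, 0.65], [-0.008, -0.026, 0.24, 0, 0, 0, 0.65], [-0.008, -0.026, 0.27, 0, 0, 0, 0.65], [-0.008, -0.026, 0.282, 0, 0, 0, 0.65], [-0.008, -0.026, 0.282, 0, 0, 0, 0.65]])

```text
clock: 5.85
position: [0.6243, 0.2001, 0.0052]
tool_rot: [-3.141, 0.0, -1.861]
force: [-0.0, -0.4, -0.2]
grip_width: 0.0302
finger_force: 0.0
```

Request:
play_rows(deltas=[[0.015, 0, 0, 0, 0, 0, 0.65], [0.025, 0, 0, 0, 0, 0, 0.65], [0.033, 0, 0, 0, 0, 0, 0.65], [0.04, 0, 0, 0, 0, 0, 0.65], [0.046, 0, 0, 0, 0, 0, 0.65], [0.052, 0, 0, 0, 0, 0, 0.65], [0.058, 0, 0, 0, 0, 0, 0.65], [0.064, 0, 0, 0, 0, 0, 0.65], [0.07, 0, 0, 0, 0, 0, 0.65], [0.07, 0, 0, 0, 0, 0, 0.65]])

```text
clock: 6.85
position: [0.6139, 0.1656, 0.0047]
tool_rot: [3.141, -0.001, -1.861]
force: [0.1, 1.8, 1.3]
grip_width: 0.0296
finger_force: 0.7
```

```bash
python3 look.py wrist; python3 - <<'E'
from h import *
s=observe(); print(s["tool_rot"],get_calibration("wrist"))
f=grab_frame("wrist"); cv2.imwrite("pics/w3.png",cv2.resize(f[:,:,::-1],(800,600),interpolation=cv2.INTER_CUBIC))
E
```

```text
6.85 [0.6139 0.1656 0.0047] [0.1179 1.8289 1.3162]
wrist thin [0.5738 0.0668] thick [0.6098 0.1574] len 0.09745700490028891 head -1.9493477657525633 foot fwd 0.1181 left 0.0111
[ 3.14134423e+00 -8.54579652e-04 -1.86098648e+00] {'fovy': 63.143918852505344, 'cx': 260.92526280949676, 'cy': 184.58201971375675, 'xyz': array([0.59574593, 0.10167218, 0.1477204 ]), 'rotation': array([ 2.87392474e+00, -7.21340591e-05,  2.85129132e+00])}
```

View pics/w3.png

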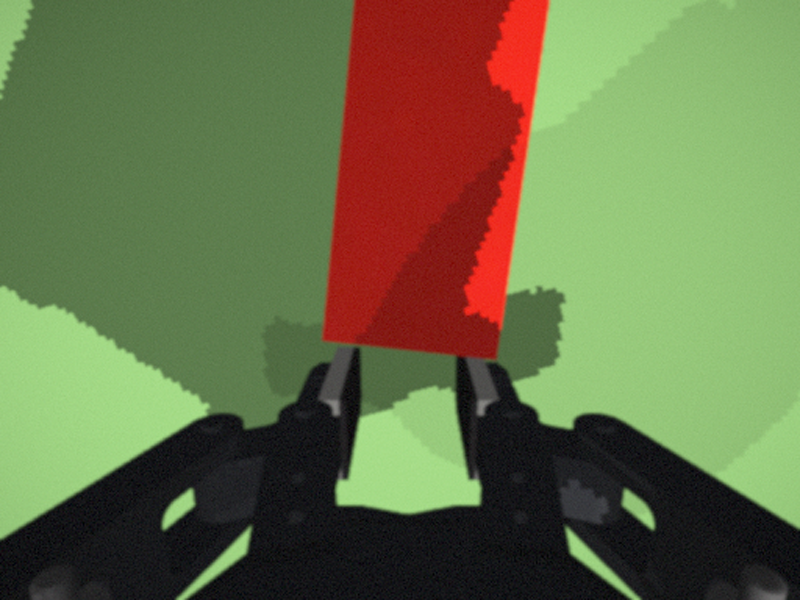

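The fingers touch the right part of the thick end. Its corners are at (323,341) and (497,358), and the sides reach the top edge at (356,0) and (549,0). It is still a little askew.

```bash
cat > pose.py <<'E'
from h import *
import sys
np.set_printoptions(precision=4,suppress=True)
v=list(map(float,sys.argv[1:9])); k=.64
c=get_calibration("wrist")
A,B=[ray("wrist",np.array(p)*k,.018,c)[:2] for p in(v[0:2],v[2:4])]
thick=(A+B)/2
def slope(p):
    z=.01
    for _ in range(6):
        P=ray("wrist",np.array(p)*k,z,c)[:2]; z=.018-np.linalg.norm(P-thick)/8.
    return P
C,D=slope(v[4:6]),slope(v[6:8])
hs=[np.arctan2(*(q[::-1])) for q in(C-A,D-B)]; hf=np.arctan2(*(B-A)[::-1])+np.pi/2-2*np.pi
print("width",np.linalg.norm(A-B),"heads",hs,hf)
h=np.mean(hs); d=np.array([np.cos(h),np.sin(h)]); thin=thick+.13*d; r=np.array([.5405,-.047])-thin
t=observe()["position"][:2]; yaw=observe()["tool_rot"][2]; q=thick-t; x=np.array([np.cos(yaw),np.sin(yaw)])
print("thick",thick,"thin",thin,"head",h,"foot fwd",r@d,"left",d[0]*r[1]-d[1]*r[0],"toolyaw",yaw,"thick ahead of tool",q@x,"left",x[0]*q[1]-x[1]*q[0])
E
python3 pose.py 323 341 497 358 356 0 549 0
```

```text
width 0.049907889082621795 heads [np.float64(-1.9797839143449358), np.float64(-1.977390643298678)] -1.9655841789964539
thick [0.6103 0.1533] thin [0.5588 0.034 ] head -1.978587278821807 foot fwd 0.08159687761304009 left 0.015338351330932136 toolyaw -1.8609010759729347 thick ahead of tool 0.012882748960303555 left 0.00017087297824164554
```

Request:
play_rows(deltas=[[0.006, 0, 0, 0, 0, 0.019, 0.65], [0.012, 0, 0, 0, 0, 0.019, 0.65], [0.018, 0.001, 0, 0, 0, 0.019, 0.65], [0.024, 0.001, 0, 0, 0, 0.019, 0.65], [0.03, 0.001, 0, 0, 0, 0.019, 0.65], [0.036, 0.001, 0, 0, 0, 0.019, 0.65], [0.042, 0.002, 0, 0, 0, 0.019, 0.65], [0.048, 0.002, 0, 0, 0, 0.019, 0.65], [0.054, 0.002, 0, 0, 0, 0.019, 0.65], [0.054, 0.002, 0, 0, 0, 0.019, 0.65]])

```text
clock: 7.95
position: [0.6053, 0.1401, 0.0048]
tool_rot: [3.142, -0.0, -1.901]
force: [0.6, -0.5, -0.2]
grip_width: 0.0297
finger_force: 0.0
```

```bash
python3 - <<'E'
from h import *
import subprocess
np.set_printoptions(precision=4,suppress=True)
s=observe(); print(s["position"],s["force"])
f=grab_frame("wrist")
# red mask incl. shadow: find wedge outline edges as pixel columns per row
r,g,b=[f[:,:,i].astype(int) for i in range(3)]
m=(r>70)&(g<60)&(b<60)
for v in(0,40,80,120,160,190,200,205,210,215,220,225,230,235):
    u=np.where(m[v])[0]; print(v, (u.min(),u.max()) if len(u) else None)
cv2.imwrite("pics/w4.png",cv2.resize(f[:,:,::-1],(800,600),interpolation=cv2.INTER_CUBIC))
E
```

```text
[0.6053 0.1401 0.0048] [ 0.5732 -0.4939 -0.1536]
0 (np.int64(201), np.int64(322))
40 (np.int64(202), np.int64(321))
80 (np.int64(203), np.int64(320))
120 (np.int64(204), np.int64(318))
160 (np.int64(205), np.int64(317))
190 (np.int64(206), np.int64(317))
200 (np.int64(206), np.int64(317))
205 (np.int64(206), np.int64(317))
210 (np.int64(206), np.int64(317))
215 (np.int64(207), np.int64(317))
220 (np.int64(207), np.int64(317))
225 (np.int64(207), np.int64(317))
230 None
235 None
```

View pics/w4.png

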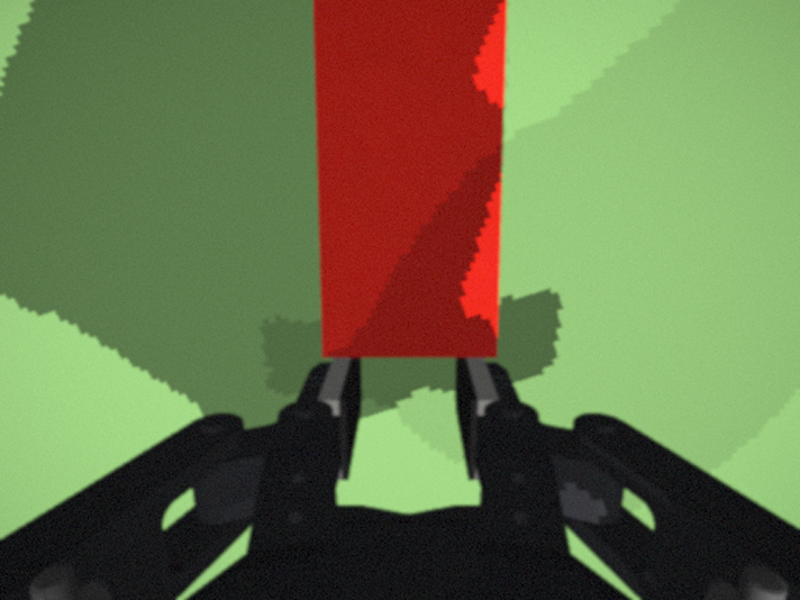

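The wedge is now flush and square on both fingers, with corners at (324,357) and (497,357) and sides at (315,0) and (504,0).

```bash
python3 pose.py 324 357 497 357 315 0 504 0; python3 look.py scene
```

```text
width 0.04965889200933366 heads [np.float64(-1.9002512891872931), np.float64(-1.894354176550101)] -1.9007901004354792
thick [0.6021 0.1304] thin [0.5604 0.0073] head -1.897302732868697 foot fwd 0.057774278118910026 left -0.0014491553194987995 toolyaw -1.900793086713947 thick ahead of tool 0.010423612514554521 left 0.00011057283581359777
8.0 [0.6054 0.1403 0.0048] [ 1.1779  0.2329 -0.4723]
```

Request:
play_rows(deltas=[[0.012, 0, 0, 0, 0, 0, 0.65], [0.026, 0, 0, 0, 0, 0, 0.65], [0.04, 0, 0, 0, 0, 0, 0.65], [0.054, 0, 0, 0, 0, 0, 0.65], [0.068, 0, 0, 0, 0, 0, 0.65], [0.082, 0, 0, 0, 0, 0, 0.65], [0.096, 0, 0, 0, 0, 0, 0.65], [0.11, 0, 0, 0, 0, 0, 0.65], [0.12, 0, 0, 0, 0, 0, 0.65], [0.126, 0, 0, 0, 0, 0, 0.65]])

```text
clock: 9.05
position: [0.5849, 0.0806, 0.0049]
tool_rot: [-3.141, -0.0, -1.901]
force: [1.9, 2.3, 2.5]
grip_width: 0.0297
finger_force: 1.8
```

```bash
python3 - <<'E'
from h import *
f=grab_frame("wrist"); cv2.imwrite("pics/w5.png",cv2.resize(f[:,:,::-1],(800,600),interpolation=cv2.INTER_CUBIC))
print(observe()["force"])
E
```

```text
[ 0.799783   -0.00930142 -0.16918964]
```

View pics/w5.png

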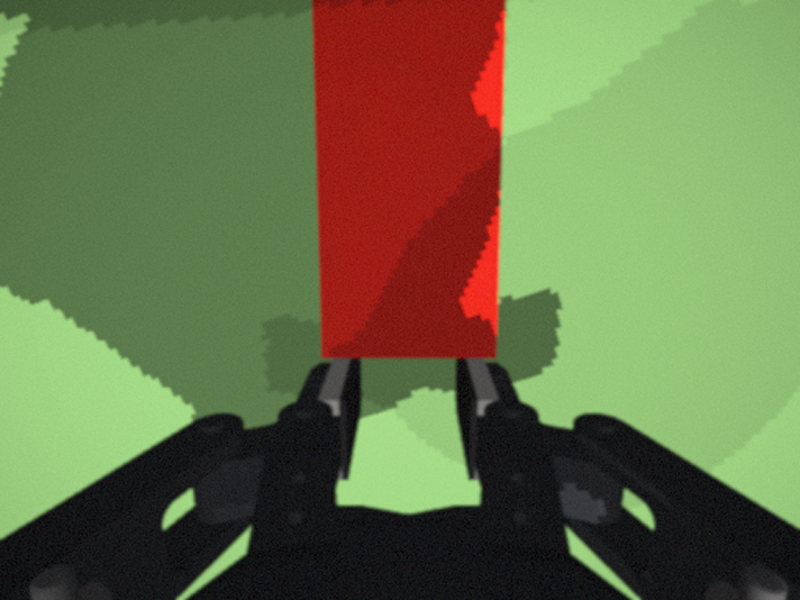

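Request:
play_rows(deltas=[[0.008, 0, 0, 0, 0, 0, 0.65], [0.016, 0, 0, 0, 0, 0, 0.65], [0.024, 0, 0, 0, 0, 0, 0.65]])

```text
clock: 9.4
position: [0.581, 0.0696, 0.0048]
tool_rot: [-3.142, 0.0, -1.9]
force: [1.5, 2.9, 1.8]
grip_width: 0.0296
finger_force: 1.8
```

Request:
play_rows(deltas=[[0.006, 0, 0, 0, 0, 0, 0.65], [0.012, 0, 0, 0, 0, 0, 0.65]])

```text
clock: 9.6
position: [0.5791, 0.0638, 0.0048]
tool_rot: [3.142, -0.0, -1.901]
force: [1.5, 3.4, 2.0]
grip_width: 0.0297
finger_force: 1.7
```

Request:
play_rows(deltas=[[0.006, 0, 0, 0, 0, 0, 0.65], [0.012, 0, 0, 0, 0, 0, 0.65]])

```text
clock: 9.8
position: [0.5771, 0.0582, 0.0048]
tool_rot: [3.142, -0.0, -1.9]
force: [1.6, 3.2, 1.9]
grip_width: 0.0303
finger_force: 1.8
```

Request:
play_rows(deltas=[[0.006, 0, 0, 0, 0, 0, 0.65], [0.012, 0, 0, 0, 0, 0, 0.65]])

```text
clock: 10.0
position: [0.5752, 0.0525, 0.0048]
tool_rot: [3.142, -0.0, -1.9]
force: [0.7, 3.0, 2.2]
grip_width: 0.0295
finger_force: 1.7
```

Request:
play_rows(deltas=[[0.005, 0, 0, 0, 0, 0, 0.65], [0.01, 0, 0, 0, 0, 0, 0.65]])

```text
clock: 10.2
position: [0.5736, 0.0478, 0.0048]
tool_rot: [3.142, -0.0, -1.9]
force: [1.3, 3.4, 1.7]
grip_width: 0.0301
finger_force: 1.7
```

Request:
play_rows(deltas=[[0.005, 0, 0, 0, 0, 0, 0.65], [0.01, 0, 0, 0, 0, 0, 0.65]])

```text
clock: 10.4
position: [0.5722, 0.0436, 0.0048]
tool_rot: [-3.141, 0.001, -1.9]
force: [3.1, 9.1, -0.9]
grip_width: 0.0299
finger_force: 4.8
```

The push rose to about 9.6 N, so the foot is bearing. I retreat, shut the fingers, and press-test the yellow corner.

Request:
play_rows(deltas=[[-0.03, 0, 0, 0, 0, 0, 0.65], [-0.06, 0, -0.02, 0, 0, 0, 0.65], [-0.06, 0, -0.11, 0, 0, 0, 1], [-0.03, 0, -0.19, 0, 0, 0, 1], [0.03, 0, -0.19, 0, 0, 0, 1], [0.09, 0, -0.19, 0, 0, 0, 1], [0.15, 0.001, -0.19, 0, 0, 0, 1], [0.192, 0.001, -0.19, 0, 0, 0, 1], [0.192, 0.001, -0.19, 0, 0, 0, 1], [0.192, 0.001, -0.19, 0, 0, 0, 1]])

```text
clock: 11.4
position: [0.541, -0.0467, 0.1004]
tool_rot: [-3.141, 0.0, -1.901]
force: [-0.1, 0.6, -0.1]
grip_width: 0.0001
finger_force: 0.0
```

```bash
python3 look.py top scene; python3 - <<'E'
from h import *
c=get_calibration("scene"); f=grab_frame("scene")
cv2.imwrite("pics/s2.png",cv2.resize(f[130:290,100:313,::-1],(798,600),interpolation=cv2.INTER_CUBIC))
E
```

```text
11.4 [ 0.541  -0.0467  0.1004] [-0.0859  0.5679 -0.0764]
top thin [ 0.549  -0.0204] thick [0.5664 0.0316] len 0.05476425914795832 head -1.8927780783193713 foot fwd 0.0279 left 0.0003
scene thin [ 0.5499 -0.0251] thick [0.5722 0.0361] len 0.06513817426993881 head -1.9207563415842726 foot fwd 0.0238 left -0.0013
```

View pics/s2.png

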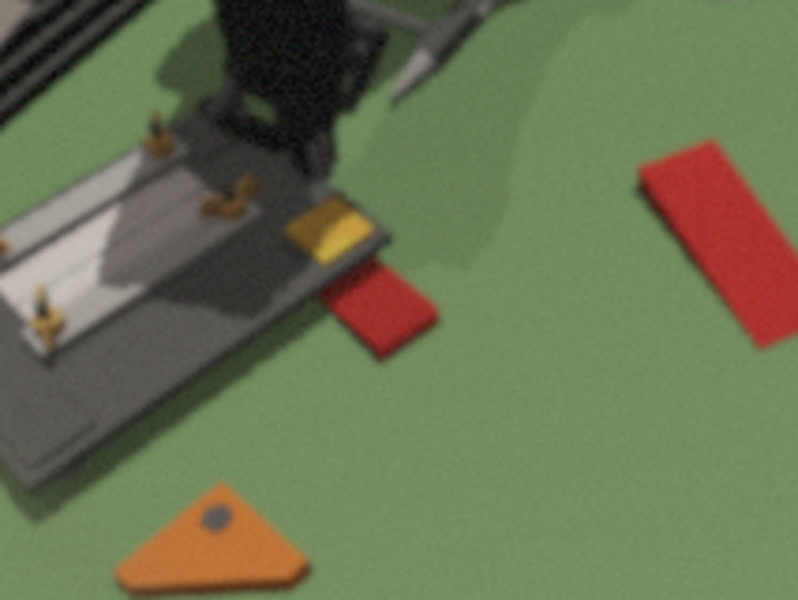

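The wedge lies under the yellow corner (plate at (330,230) in the crop, wedge end at (385,310)), with the middle line within 2 mm of the foot. The jig has not moved. Now the press test.

Request:
play_rows(deltas=[[0, 0, 0.05, 0, 0, 0, 1], [0, 0, 0.09, 0, 0, 0, 1], [0, 0, 0.1, 0, 0, 0, 1], [0, 0, 0.104, 0, 0, 0, 1], [0, 0, 0.106, 0, 0, 0, 1], [0, 0, 0.106, 0, 0, 0, 1]])

```text
clock: 12.15
position: [0.5409, -0.0472, 0.0475]
tool_rot: [-3.141, 0.0, -1.9]
force: [0.4, -0.2, 0.1]
grip_width: -0.0002
finger_force: 0.0
```

Request:
play_rows(deltas=[[0, 0, 0.001, 0, 0, 0, 1], [0, 0, 0.002, 0, 0, 0, 1], [0, 0, 0.002, 0, 0, 0, 1]])

```text
clock: 12.45
position: [0.5409, -0.0474, 0.0469]
tool_rot: [-3.14, 0.0, -1.901]
force: [-4.3, 1.3, 15.3]
grip_width: -0.0001
finger_force: 7.8
```

Request:
play_rows(deltas=[[0, 0, 0, 0, 0, 0, 1], [0, 0, 0, 0, 0, 0, 1], [0, 0, 0, 0, 0, 0, 1], [0, 0, 0, 0, 0, 0, 1], [0, 0, 0, 0, 0, 0, 1], [0, 0, 0, 0, 0, 0, 1]])

```text
clock: 13.05
position: [0.541, -0.0474, 0.0469]
tool_rot: [-3.14, 0.0, -1.901]
force: [-4.2, 0.3, 15.2]
grip_width: -0.0001
finger_force: 7.7
```

```bash
python3 look.py scene top; python3 look.py
```

```text
13.05 [ 0.541  -0.0474  0.0469] [-4.1834  0.3432 15.2295]
scene thin [ 0.5499 -0.0251] thick [0.5722 0.0361] len 0.06513817426993881 head -1.9207563415842726 foot fwd 0.0238 left -0.0013
top thin [ 0.5483 -0.0193] thick [0.5665 0.0315] len 0.054018380558540385 head -1.9145438997703148 foot fwd 0.0287 left 0.0020
13.15 [ 0.541  -0.0474  0.0469] [-4.5145  0.6601 15.9615]
```

The corner holds at a steady 15 N with under 1 mm of give, and the wedge hasn't moved, so I'm handing in.

```bash
python3 -c "
from workcell import *
print(job_done())"
```

```text
the job is handed in; nothing more can be done
None
```

I handed the job in with the red wedge snug and central under the short foot and the yellow corner held down at about 15 N, giving under 1 mm; the judge returned no result.

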